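# Unscrew the cap of the empty pencil carousel

### The job

One of the two pencil carousels on the shop counter has an empty top tray that must come off to be refilled. Unscrew the round black cap that holds that tray down - its thread may be ordinary or reversed, so try it one way and then the other, and pull it up only when it is unscrewed - and finish while still holding the cap in the gripper, upright and still, at least 5 cm up, above its own carousel. Leave the other carousel's cap and the things lying on the counter alone.

Things in the scene. Friction and masses are not known exactly. Their poses are not given: they have to be found in the camera images.
- stand_a: the carousel whose top tray is EMPTY: counter-top pencil carousel, fixed to the counter; round dark base 200 mm across, steel post 28 mm across, turning red lower tray full of pencils that lean outward (tips up to 205 mm above the counter, at most 135 mm from the axis) and turning red top tray. Origin: centre of the base's underside, on the counter; z is up along the post.
- stand_a_tray (a point): centre of the floor of stand_a's empty red top tray, 204 mm above the counter. The tray is 164 mm across; its rim is 220 mm above the counter.
- stand_a_seat (a point): on stand_a's axis, on the face of the steel collar (44 mm across) above the top tray, 228 mm above the counter. Above it stands the threaded end of the post, 40 mm across and 24 mm high, hidden by the cap.
- stand_b: the other carousel, the same in every measure, but its top tray is full of erasers and sharpeners (none higher than the tray's rim). Same origin and axes.
- cap_a: the cap of stand_a: round ribbed black plastic hand cap, slightly domed, 54 mm across, 40 mm high, hollow from below, 40 to 85 g; its side is straight from 0 to 32 mm above its origin. Origin: centre of its lower rim, on the post's axis, 229 mm above the counter when screwed on; z is up. Its thread may be right-handed (loosens anticlockwise seen from above) or left-handed (clockwise); this changes and cannot be seen.
- cap_a_grip (a point): on cap_a's axis, 20 mm above its lower rim: a good height to grip its ribbed side. Thread: the tightening way the cap meets a hard stop within 0.15 rad. The loosening way it turns easily (under 0.2 N m) and rises 2.5 mm over the first 1.0 rad; between 1.15 and 1.5 rad from the start it is unscrewed and lifts straight off (before that the thread holds it down); it meets a stop near 1.57 rad. Let go part-way, it stays.
- cap_b: the cap of stand_b, the same as cap_a, to be left alone. Origin and axes as for cap_a.
- stapler: black and grey desk stapler, 125 x 30 x 36 mm, long along its y; loose on the counter; origin at the centre of its underside. A bystander.
- tape_dispenser: black desk tape dispenser, 130 x 52 x 83 mm, long along its x; loose on the counter; origin at the centre of its underside. A bystander.
- calculator: flat grey pocket calculator, 150 x 90 x 18 mm, long along its x; loose on the counter; origin at the centre of its underside. A bystander.
- glue_stick: upright white glue stick, 27 mm across, 95 mm high; loose on the counter; origin at the centre of its underside. A bystander.
- note_block: square block of yellow note paper, 76 x 76 x 35 mm; loose on the counter; origin at the centre of its underside. A bystander.
- eraser_box: small open carton of erasers, 62 x 40 x 27 mm; loose on the counter; origin at the centre of its underside. A bystander.
- hole_punch: black and steel two-hole punch, 115 x 100 x 57 mm; loose on the counter; origin at the centre of its underside. A bystander.
Mind the look-alikes: they are no part of the job. Leave any turquoise look-alike of the cap_a alone.

How it is judged:
On the way:
1. the cap is turned unscrewed (by at least 0.9 rad) while it still sits on its post (angle between the x axis of cap_a and the x axis of stand_a, either way round above 0.9 rad and height (world z) of cap_a below 0.2411 m and horizontal distance between cap_a and stand_a below 0.006 m), for 0.05 s.
At the end, for the whole second after the job is handed in: The cap of the carousel with the empty top tray is held by the gripper (finger force over 2 N), at least 48 mm above where it was screwed on, within 80 mm of its carousel's axis, upright within 0.3 rad and still (under 0.03 m/s), touching nothing of the carousel (height (world z) of cap_a above 0.2771 m and horizontal distance between cap_a and stand_a below 0.08 m and contact force between the fingers and cap_a above 2 N and angle between cap_a's own z axis and vertical below 0.3 rad and linear speed of cap_a below 0.03 m/s and contact force between cap_a and stand_a below 0.1 N); the arm keeps its last pose, push and grip.
It fails at once if the other carousel's cap is pushed or lifted by more than 8 mm (distance of cap_b from where it was at the start of the episode above 0.008 m).
It fails at once if a thing lying on the counter is moved by more than 25 mm (distance of any of stapler, tape_dispenser, calculator, glue_stick, note_block, eraser_box, hole_punch from where it was at the start of the episode above 0.025 m).
It also fails if it takes over 45 s, if anything falls off the work surface, if the arm or the gripper's body presses on something with over 40 N, if the wrist force passes 120 N, or if a joint passes its speed limit or range.

### The arm

A 7-joint arm with a two-finger parallel gripper is mounted at the origin on the work surface. World frame = base frame: x ahead of the robot, y to its left, z up, the work surface at z = 0. Lengths are in m, angles in rad, forces in N, time in s.
With the tool pointing down it reaches from about 0.35 to 0.775 m from the base axis. Payload 3.1 kg.
Tool frame: the origin (TCP) lies midway between the tips of the shut fingers; the grasp point (between the pads) lies 19 mm behind it; y points along the fingers, z is the direction in which the jaws open and shut, and the axes are right-handed (so a half turn about y gives the same grasp; the last joint's range is limited). The gripper opens to 85 mm and grips with 20 to 120 N. Pads are 22 mm wide; open, the fingers measure 114 mm over their backs; the gripper's body (76 mm by 85 mm) begins 54 mm behind the grasp point. The pads swing forward as they close: fully open they stand 13 mm farther back than shut.
Start: joints at [-1.353, 0.311, 0.014, 1.512, -0.004, 1.319, -0.027], TCP at [0.141, 0.532, 0.203] pointing down, gripper open.
Joint ranges: [-2.7, 2.7], [-0.3, 1.91], [-1.27, 1.3], [0.12, 2.57], [-1.44, 4.58], [0.2, 2.03], [-3.05, 3.05]. Speed limits (rad/s): [2.79, 2.79, 3.14, 3.14, 3.14, 3.14, 3.14].

### API

Orientations are given as a unit quaternion [w, x, y, z].
In Python, from plant import robot gives the robot as it stands. The module is installed in compiled form; this text tells all that it offers.
- The arm moves only by the tool servo_tool, never from a script. Its arguments are lists of equal length, an entry for each row: "travel": the shift along the tool's x, y, z in cm, a list of three; "twist": the turn about the tool's y in degrees; "gripper": the opening, from -1 (shut) to 1 (fully open). In form: {"travel": [[tx, ty, tz], ...], "twist": [twist, ...], "gripper": [gripper, ...]}. A call has 1 to 8 rows; each row is the pose to reach, as a shift and turn from the pose commanded when the call began, along the tool's axes at that moment; what a row does not reach only later rows make up. A row lasts 1/8 s, in which the tool goes at most 62.5 mm and 10.7 degrees, less where a joint would pass 70% of its speed; a pose out of reach is approached as far as the arm can. A call with a gripper value outside its range is refused whole. The fingers move at their own pace and stop on an object; the grip force is fixed at half the most. Time passes only in rows, so rows that repeat a pose let the fingers close. It gives the time, the measured TCP pose, the force and the opening at its end, in the units of the state.
- robot.state(): the state, without advancing time (a new reading comes with each control period).
- robot.capture(name): name is "scene" or "side" or "wrist"; returns a dict with "img" (480x640x3 uint8, red, green, blue), "fx", "fy", "cx", "cy" (pixels), "world_to_cam" (4x4, takes a point from world to camera coordinates). Camera axes: x right, y up, looking along -z (the intrinsics and any distortion apply to the point x, -y, -z); pixel columns grow to the right and rows downward; lengths in m; the calibration is good to about 2 mm. The wrist camera is an equidistant fisheye: a pixel r from the principal point sees the ray r / f radians off the axis. A picture is of the moment at which its call begins. There is no depth.
- robot.sign_off(): hands the job in, once; it reports no verdict.
The state is a dict: "time": time; "joint_positions": joint angles; "joint_vel": joint speeds; "effort": joint torques, N m; "eef_pos": TCP position; "orientation": TCP orientation; "contact_force": force on the tool from outside, world axes, zero at the start; "torque": the same for the moment, N m; "opening": finger opening in m.
Only numpy, scipy, OpenCV 4.12 (cv2) and the standard library are available. Lean on these libraries where they do the work, as an engineer would, in place of code of your own. Each camera call takes 0.05 s, during which the arm holds its last target. There are 200 camera calls.

## Working session

There is one attempt and no reset: what is moved stays moved. The work goes in short steps, Python scripts to look and compute and a tool call to move; the robot and the scene stay as the last step left them, time stands still between calls to the robot, and variables do not carry over. Pictures are saved under pics/ and viewed, about 8 in all and at most 12, crops included, and the job is handed in when it is done.

Besides the shell and the picture viewer there is one more tool, called after "Call:" by a JSON object that holds its "op" and its "data". servo_tool: Moves the arm, as the interface text tells. Its arguments: {"type":"object","properties":{"travel":{"type":"array"},"twist":{"type":"array"},"gripper":{"type":"array"}},"required":["travel","twist","gripper"]}

```bash
mkdir -p pics; cat > h.py <<'E'
import numpy as np, cv2, pickle
from plant import robot
def cap(n,f):
    d=robot.capture(n); cv2.imwrite(f'pics/{f}.png',d['img'][:,:,::-1]); pickle.dump(d,open(f'pics/{f}.pkl','wb')); return d
def ray(d,u,v):
    W=np.array(d['world_to_cam']); R=W[:3,:3]; c=-R.T@W[:3,3]
    r=R.T@np.array([(u-d['cx'])/d['fx'],-(v-d['cy'])/d['fy'],-1]); return c,r
def atz(d,u,v,z):
    c,r=ray(d,u,v); return c+r*(z-c[2])/r[2]
def proj(d,p):
    q=np.array(d['world_to_cam'])@np.r_[p,1]; return d['cx']+d['fx']*q[0]/-q[2], d['cy']-d['fy']*q[1]/-q[2]
E
python3 - <<'E'
from h import *
for n in('scene','side'):
    d=cap(n,n); print({k:v for k,v in d.items() if k!='img'}); 
print(robot.state())
E
```

```text
{'fx': 436.55662660923286, 'fy': 436.55662660923286, 'cx': 311.7419870831151, 'cy': 241.93340061979507, 'world_to_cam': array([[-0.42219384,  0.90648426, -0.00621754,  0.22583574],
       [-0.54871397, -0.25009123,  0.79772637,  0.16920208],
       [ 0.72157144,  0.34020681,  0.60298755, -1.32452324],
       [ 0.        ,  0.        ,  0.        ,  1.        ]])}
{'fx': 538.8999562682795, 'fy': 538.8999562682795, 'cx': 307.19579245575585, 'cy': 239.39459664590868, 'world_to_cam': array([[ 0.90301122, -0.42941215, -0.01326401, -0.49076709],
       [ 0.23315396,  0.46390042,  0.85465527, -0.2571453 ],
       [-0.36084618, -0.77485586,  0.51902643, -1.00153859],
       [ 0.        ,  0.        ,  0.        ,  1.        ]])}
{'time': 0.1, 'joint_positions': array([-1.35268596,  0.31166239,  0.01400276,  1.51291896, -0.00439626,
        1.31923372, -0.02719185]), 'joint_vel': array([-9.87404432e-04, -4.25771123e-04, -6.60090792e-04, -3.94313075e-03,
        2.20598420e-03,  5.28526249e-05, -1.69946151e-03]), 'effort': array([ 7.09730775e-04, -3.80850828e+01,  1.46649359e-01, -2.31240821e+01,
        1.22547030e-02,  8.03492905e-03,  2.20383788e-05]), 'eef_pos': array([0.14110024, 0.53082889, 0.20201167]), 'orientation': array([-0.70037981,  0.70192398, -0.0916379 ,  0.09150596]), 'contact_force': array([ 0.34804149,  0.63188414, -0.7350444 ]), 'torque': array([-0.05731797, -0.00694092,  0.01537528]), 'opening': 0.08550693409703568}
```

View pics/scene.png

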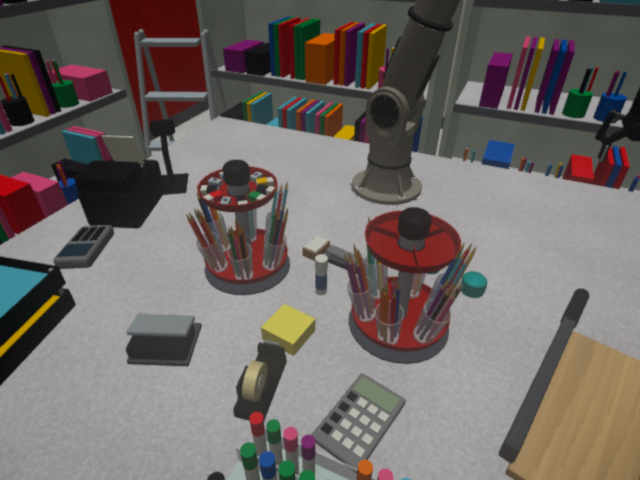

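View pics/side.png

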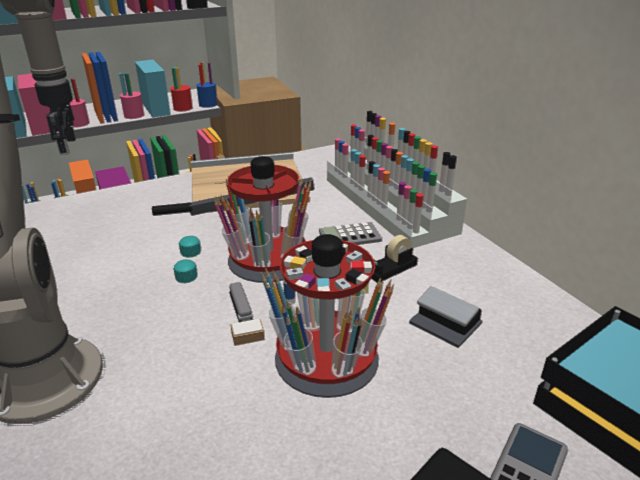

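The scene view shows black caps at (414,222), on an empty red tray, and at (236,175), on a tray full of erasers. In the side view they are at (262,167), empty, and (327,250), full. The turquoise caps on the counter are look-alikes. cap_a is therefore the one at scene (414,222), and I'll confirm it in one enlarged crop.

```bash
python3 - <<'E'
from h import *
a=cv2.imread('pics/scene.png')[190:290,350:480]; b=cv2.imread('pics/side.png')[140:240,210:340]
cv2.imwrite('pics/crop1.png',np.hstack([cv2.resize(x,(520,400),interpolation=cv2.INTER_CUBIC) for x in(a,b)])[:, :1040])
cv2.imwrite('pics/crop1.png',np.vstack([cv2.resize(x,(390,300),interpolation=cv2.INTER_CUBIC) for x in(a,b)]))
s=pickle.load(open('pics/scene.pkl','rb'));t=pickle.load(open('pics/side.pkl','rb'))
def tri(p,q):
    c1,r1=ray(s,*p);c2,r2=ray(t,*q)
    k=np.linalg.lstsq(np.c_[r1,-r2],c2-c1,rcond=None)[0]; a,b=c1+k[0]*r1,c2+k[1]*r2; return (a+b)/2,np.linalg.norm(a-b)
print(tri((414,230),(262,172)),tri((236,177),(327,250)))
E
```

```text
(array([0.5239665 , 0.18849265, 0.23317341]), np.float64(0.0008144783883826535)) (array([ 0.50021059, -0.18106215,  0.24056442]), np.float64(0.003983387455828622))
```

View pics/crop1.png

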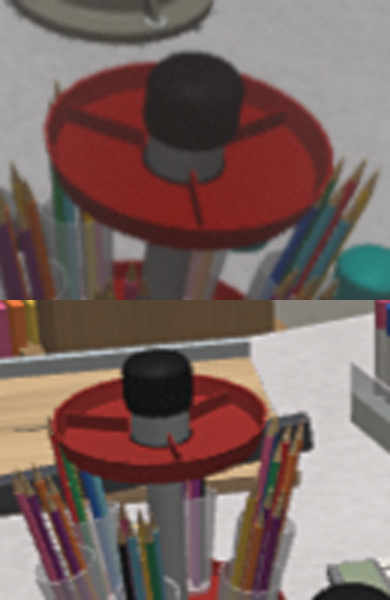

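The crop confirms it: the tray under this cap is empty, with only its dividers. Next I'll fit a 54 x 40 mm cylinder to the silhouette edges in both views.

```bash
python3 - <<'E'
from h import *
from scipy.optimize import least_squares
from scipy.spatial.transform import Rotation as R
s=pickle.load(open('pics/scene.pkl','rb'));t=pickle.load(open('pics/side.pkl','rb'))
th=np.linspace(0,2*np.pi,72)
def box(d,x,y):
    P=[proj(d,(x+r*np.cos(a),y+r*np.sin(a),z)) for a in th for r,z in((.027,.229),(.027,.261),(.021,.269))]
    P=np.array(P); return np.r_[P.min(0),P.max(0)]
m=np.r_[398,207.5,431.3,239,250.7,156,274,179.3]
f=lambda p:np.r_[box(s,*p),box(t,*p)]-m
o=least_squares(f,[.52,.19]); print(o.x,o.fun.round(1))
st=robot.state(); q=st['orientation']; Rm=R.from_quat(q[[1,2,3,0]]).as_matrix(); print(Rm.round(3),st['eef_pos'])
d=np.r_[o.x,.330]-st['eef_pos']; print('tool shift to z=.33 above cap cm',(Rm.T@d*100).round(2))
E
```

```text
[0.52392702 0.18647761] [-1.3 -2.5  0.6  2.  -1.1 -2.   0.5 -0.1]
[[ 0.966 -0.     0.257]
 [-0.257 -0.002  0.966]
 [ 0.    -1.    -0.002]] [0.14110024 0.53082889 0.20201167]
tool shift to z=.33 above cap cm [ 45.84 -12.74 -23.48]
```

Call:
{"op": "servo_tool", "data": {"travel": [[0,-6,0],[0,-12.7,0],[5,-12.7,-2.5],[10,-12.7,-5],[15,-12.7,-7.5],[20,-12.7,-10],[25,-12.7,-12.5],[30,-12.7,-15]], "twist": [0,0,0,0,0,0,0,0], "gripper": [1,1,1,1,1,1,1,1]}}

```text
time: 1.1
eef_pos: [0.3936, 0.3081, 0.3296]
orientation: [-0.701, 0.701, -0.092, 0.091]
contact_force: [-0.1, 0.1, 0.5]
opening: 0.0853
```

Call:
{"op": "servo_tool", "data": {"travel": [[5,0,-2.5],[10,0,-5],[13,0,-7],[15.8,0,-8.5],[15.8,0,-8.5],[15.8,0,-8.5]], "twist": [0,0,0,0,0,0], "gripper": [1,1,1,1,1,1]}}

```text
time: 1.85
eef_pos: [0.5228, 0.1878, 0.3295]
orientation: [0.701, -0.701, 0.092, -0.091]
contact_force: [-0.9, -0.0, -0.0]
opening: 0.0855
```

```bash
python3 - <<'E'
from h import *
print(robot.state())
d=cap('scene','s2');e=cap('side','e2')
a=d['img'][110:310,300:560];b=e['img'][60:260,130:390]
cv2.imwrite('pics/c2.png',np.vstack([cv2.resize(x,(390,300)) for x in(a,b)])[:,:,::-1])
w=cap('wrist','w2'); print({k:v for k,v in w.items() if k!='img'})
E
```

```text
{'time': 1.85, 'joint_positions': array([-0.63614503,  0.30265968,  0.37113373,  1.23670511, -0.10949477,
        1.62266197,  1.02625741]), 'joint_vel': array([-0.01769988, -0.00937212, -0.01538443,  0.00213755, -0.00070338,
       -0.00048531,  0.00130792]), 'effort': array([ 9.54749174e-01, -3.67382741e+01,  3.09966892e+00, -2.36351359e+01,
        1.41731584e-01, -1.26500145e-02,  3.02040053e-04]), 'eef_pos': array([0.52282825, 0.18782186, 0.32952108]), 'orientation': array([ 0.70136789, -0.70104794,  0.09169574, -0.09059117]), 'contact_force': array([-0.85990494, -0.00631812, -0.03065592]), 'torque': array([-0.02804616, -0.02459279,  0.00443795]), 'opening': 0.08552378523823298}
{'fx': 371.64829954431775, 'fy': 371.64829954431775, 'cx': 317.26146068125155, 'cy': 244.52556071816892, 'world_to_cam': array([[ 2.54215111e-01,  9.67147529e-01, -5.77493333e-04,
        -3.14740702e-01],
       [-9.30122197e-01,  2.44319266e-01, -2.74191164e-01,
         5.10942419e-01],
       [-2.65042214e-01,  7.02406767e-02,  9.61675035e-01,
        -3.76419676e-01],
       [ 0.00000000e+00,  0.00000000e+00,  0.00000000e+00,
         1.00000000e+00]])}
```

View pics/w2.png

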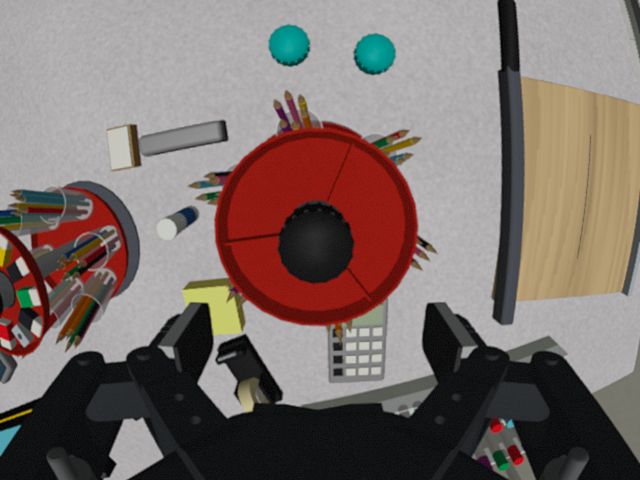

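The wrist view shows the tray rim spanning columns 215–417 and rows 123–325, with the cap at about columns 278–354. The fingertips are symmetric about column 317, so the lateral alignment is good. I'll check the axis from the rim.

```bash
python3 - <<'E'
from h import *
from scipy.optimize import least_squares
w=pickle.load(open('pics/w2.pkl','rb'));W=w['world_to_cam']
def pf(p):
    q=W@np.r_[p,1]; v=np.array([q[0],-q[1],-q[2]]); r=np.hypot(v[0],v[1]); k=w['fx']*np.arctan2(r,v[2])/r
    return w['cx']+k*v[0],w['cy']+k*v[1]
th=np.linspace(0,6.283,90)
def bx(x,y,L):
    P=np.array([pf((x+r*np.cos(a),y+r*np.sin(a),z)) for a in th for r,z in L]); return np.r_[P.min(0),P.max(0)]
rim=np.r_[215,123,417,325]; c=np.r_[278,202,354,283]
for m,L in((rim,[(.082,.22)]),(c,[(.027,.229),(.027,.261),(.021,.269)])):
    o=least_squares(lambda p:bx(*p,L)-m,[.52,.19]); print(o.x,o.fun.round(1))
E
```

```text
[0.52179992 0.18731731] [-1.6  1.   1.6 -1.1]
[0.52372665 0.18702808] [-1.8 -1.5  1.8  1.6]
```

Call:
{"op": "servo_tool", "data": {"travel": [[0,3,-0.1],[0,6,-0.1],[0,8,-0.1],[0,9.5,-0.1],[0,10,-0.1],[0,10,-0.1]], "twist": [0,0,0,0,0,0], "gripper": [1,1,1,1,1,1]}}

```text
time: 2.75
eef_pos: [0.5234, 0.1862, 0.2303]
orientation: [0.701, -0.701, 0.091, -0.092]
contact_force: [1.3, 0.7, 0.5]
opening: 0.0851
```

Call:
{"op": "servo_tool", "data": {"travel": [[0,0,0],[0,0,0],[0,0,0],[0,0,0],[0,0,0],[0,0,0]], "twist": [0,0,0,0,0,0], "gripper": [-1,-1,-1,-1,-1,-1]}}

```text
time: 3.5
eef_pos: [0.5257, 0.1856, 0.2348]
orientation: [0.702, -0.7, 0.089, -0.094]
contact_force: [-1.3, -1.1, 13.4]
opening: 0.0238
```

```bash
python3 - <<'E'
from h import *
s=robot.state(); print(s['eef_pos'],s['contact_force'],s['torque'],s['opening'],s['joint_positions'])
d=cap('scene','s3');e=cap('side','e3')
cv2.imwrite('pics/c3.png',np.vstack([cv2.resize(x,(520,300)) for x in(d['img'][140:290,300:560],e['img'][60:210,130:390])])[:,:,::-1])
E
```

```text
[0.52570088 0.18563678 0.23478114] [-1.33384965 -1.11812514 13.38004447] [-0.35459442  0.41255177  0.03570071] 0.023822490185288127 [-0.64080724  0.31307882  0.36347697  1.45148821 -0.11159787  1.38934664
  1.0361927 ]
```

View pics/c3.png

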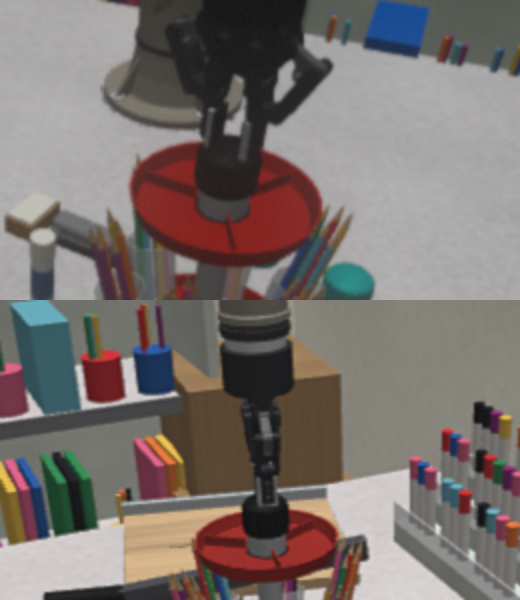

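The fingers closed on top of the cap's dome (opening 24 mm, +13 N in z) instead of around its side. So the real fingertips sit higher than the reported TCP suggests. I'll open, back up, and measure that offset.

Call:
{"op": "servo_tool", "data": {"travel": [[0,-2,0],[0,-4,0],[0,-6,0],[0,-6,0],[0,-6,0]], "twist": [0,0,0,0,0], "gripper": [-1,-1,-1,-1,-1]}}

```text
time: 4.22
eef_pos: [0.523, 0.1857, 0.2894]
orientation: [-0.701, 0.701, -0.092, 0.091]
contact_force: [0.8, 0.5, -0.5]
opening: -0.0003
```

```bash
python3 - <<'E'
from h import *
s=robot.state(); p=s['eef_pos'];print(p,s['contact_force'],s['opening'])
d=cap('scene','s4');e=cap('side','e4')
out=[]
for n,x0,y0 in((d,330,130),(e,180,80)):
    im=cv2.resize(n['img'][y0:y0+120,x0:x0+160],None,fx=4,fy=4,interpolation=cv2.INTER_CUBIC)[:,:,::-1].copy()
    for q,c in((p,(0,255,0)),((.523,.187,.269),(255,255,0)),((.523,.187,.229),(255,0,255))):
        u,v=proj(n,q); cv2.circle(im,(int((u-x0)*4+2),int((v-y0)*4+2)),5,c,2)
    out.append(cv2.resize(im,(400,300)))
cv2.imwrite('pics/c4.png',np.vstack(out))
E
```

```text
[0.52298837 0.18574585 0.28942729] [ 0.80953328  0.461523   -0.50614846] -0.00027527454839464436
```

View pics/c4.png

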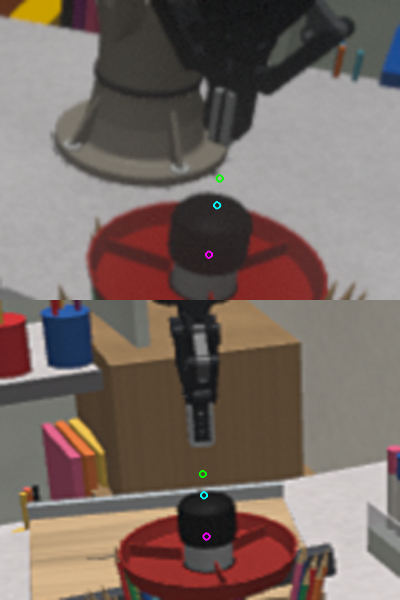

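The green mark (reported TCP) lies below the real shut fingertips by about 33 mm in the scene view and 29 mm in the side view. The lateral position agrees. I'll treat it as a 30 mm offset along the tool, so gripping needs a reported z of about 0.20.

Call:
{"op": "servo_tool", "data": {"travel": [[0,0,0.1],[0,0,0.1],[0,0,0.1],[0,0,0.1],[0,0,0.1],[0,0,0.1],[0,2,0.1],[0,4,0.1]], "twist": [0,0,0,0,0,0,0,0], "gripper": [1,1,1,1,1,1,1,1]}}

```text
time: 5.32
eef_pos: [0.5238, 0.1869, 0.2498]
orientation: [0.701, -0.701, 0.091, -0.092]
contact_force: [0.8, 0.4, -0.8]
opening: 0.0857
```

Call:
{"op": "servo_tool", "data": {"travel": [[0,1.5,0],[0,3,0],[0,4,0],[0,4.8,0],[0,4.8,0]], "twist": [0,0,0,0,0], "gripper": [1,1,1,1,1]}}

```text
time: 5.95
eef_pos: [0.5233, 0.1868, 0.2015]
orientation: [-0.701, 0.701, -0.092, 0.091]
contact_force: [-0.4, 0.3, -0.2]
opening: 0.0854
```

Call:
{"op": "servo_tool", "data": {"travel": [[0,0,0],[0,0,0],[0,0,0],[0,0,0],[0,0,0]], "twist": [0,0,0,0,0], "gripper": [-1,-1,-1,-1,-1]}}

```text
time: 6.58
eef_pos: [0.5242, 0.187, 0.2031]
orientation: [0.702, -0.701, 0.091, -0.092]
contact_force: [0.0, 0.4, 6.4]
opening: 0.0527
```

```bash
python3 - <<'E'
from h import *
s=robot.state(); print(s['eef_pos'],s['contact_force'],s['torque'],s['opening'],s['joint_positions'])
d=cap('scene','s5');e=cap('side','e5')
cv2.imwrite('pics/c5.png',np.vstack([cv2.resize(x,(400,300)) for x in(d['img'][150:270,340:500],e['img'][100:220,190:350])])[:,:,::-1])
E
```

```text
[0.52424504 0.18704838 0.20310638] [3.53248637e-04 4.16332935e-01 6.35500005e+00] [-0.07463273  0.08387366 -0.01503614] 0.0527434831986913 [-0.64083957  0.33072476  0.35867945  1.50585677 -0.11809303  1.32410297
  1.03974287]
```

View pics/c5.png

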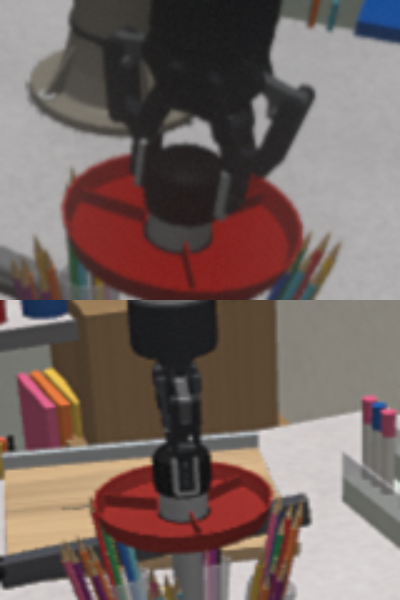

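The pads now hold the cap's ribbed side at a 53 mm opening, which matches its 54 mm diameter. I'll try a small twist one way.

Call:
{"op": "servo_tool", "data": {"travel": [[0,0,0],[0,0,0],[0,0,0],[0,0,0],[0,0,0]], "twist": [4,8,12,15,15], "gripper": [-1,-1,-1,-1,-1]}}

```text
time: 7.3
eef_pos: [0.5243, 0.1871, 0.2035]
orientation: [0.684, -0.683, 0.182, -0.183]
contact_force: [-1.4, -0.5, 8.2]
opening: 0.053
```

```bash
python3 - <<'E'
from h import *
s=robot.state(); print(s['eef_pos'],s['orientation'],s['contact_force'],s['torque'],s['opening'],s['joint_positions'],s['effort'])
E
```

```text
[0.52428408 0.18709423 0.20351468] [ 0.68378635 -0.682596    0.18164217 -0.18304386] [-1.42231854 -0.52554836  8.17402856] [-0.01066976  0.20804276  0.0169815 ] 0.0529739521241546 [-0.67392109  0.33368602  0.40385966  1.506693   -0.13347006  1.32583919
  0.79121241] [ 3.42105003e-02 -3.33107901e+01  2.82294564e+00 -2.05071527e+01
  2.32994556e-02 -3.52994967e-01 -8.66534840e-02]
```

The tool turned the full 15° with no stop and only about 0.09 N m on the last joint, so this is the loosening way. I'll continue to about 77° and follow the rise.

Call:
{"op": "servo_tool", "data": {"travel": [[0,-0.05,0],[0,-0.1,0],[0,-0.15,0],[0,-0.2,0],[0,-0.25,0],[0,-0.3,0],[0,-0.33,0],[0,-0.33,0]], "twist": [9,18,27,36,45,54,62,62], "gripper": [-1,-1,-1,-1,-1,-1,-1,-1]}}

```text
time: 8.3
eef_pos: [0.5239, 0.1869, 0.2056]
orientation: [-0.492, 0.492, -0.508, 0.508]
contact_force: [0.4, 0.0, 4.1]
opening: 0.0527
```

```bash
python3 - <<'E'
from h import *
s=robot.state(); print(s['eef_pos'],s['orientation'],s['contact_force'],s['torque'],s['opening'],s['joint_positions'],s['effort'][6])
E
```

```text
[0.52387362 0.18685095 0.20560969] [-0.49232442  0.49187097 -0.50755091  0.50800757] [0.41641825 0.03922492 4.1482914 ] [-0.03707541 -0.04826359 -0.02645914] 0.0526521805375257 [-0.81304872  0.35478023  0.59907757  1.50773396 -0.20232598  1.34068191
 -0.22833533] -0.21924440748989582
```

Turned 1.34 rad in total with low torque. I'll lift gently and watch the force.

Call:
{"op": "servo_tool", "data": {"travel": [[0,-0.2,0],[0,-0.5,0],[0,-0.8,0],[0,-0.8,0]], "twist": [0,0,0,0], "gripper": [-1,-1,-1,-1]}}

```text
time: 8.8
eef_pos: [0.5237, 0.1868, 0.2135]
orientation: [-0.492, 0.492, -0.508, 0.508]
contact_force: [-0.7, -0.4, -0.3]
opening: 0.0529
```

It came off with no resistance. I'll raise it well above the threshold.

Call:
{"op": "servo_tool", "data": {"travel": [[0,-2,0],[0,-4,0],[0,-6,0],[0,-7,0],[0,-7.5,0],[0,-7.5,0],[0,-7.5,0],[0,-7.5,0]], "twist": [0,0,0,0,0,0,0,0], "gripper": [-1,-1,-1,-1,-1,-1,-1,-1]}}

```text
time: 9.8
eef_pos: [0.5232, 0.1868, 0.2877]
orientation: [0.491, -0.492, 0.508, -0.508]
contact_force: [-0.0, -0.7, -1.3]
opening: 0.0528
```

```bash
python3 - <<'E'
from h import *
s=robot.state(); print(s['eef_pos'],s['contact_force'],s['opening'],abs(s['joint_vel']).max(),s['time'])
d=cap('scene','s6');e=cap('side','e6')
cv2.imwrite('pics/c6.png',np.vstack([cv2.resize(x,(400,300)) for x in(d['img'][110:290,320:560],e['img'][60:240,150:390])])[:,:,::-1])
E
```

```text
[0.52322149 0.18679636 0.28766925] [-0.04182412 -0.68949765 -1.34994666] 0.05278643300347318 0.004180014356835171 9.8
```

View pics/c6.png

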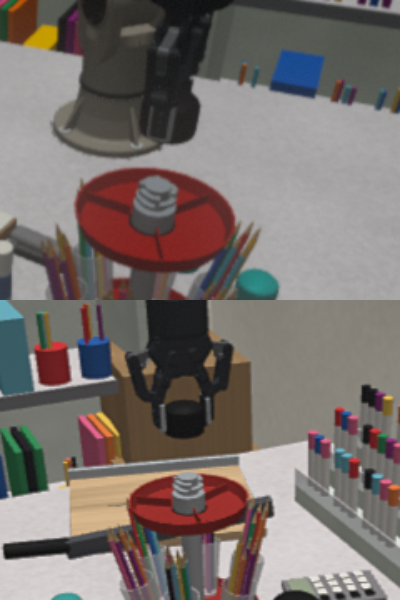

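The cap is in the gripper, upright above the bare threaded post, raised about 8 cm and still. I'm handing it in.

```bash
python3 -c "
from plant import robot
robot.sign_off()"
```

```text
the job is handed in; nothing more can be done
```

I unscrewed the cap of the carousel with the empty top tray and handed the job in with the cap held above its own post. I did not take a final close-up of the other carousel or the things on the counter, but the gripper never went near them.

- **Thread:** I turned the cap 1.34 rad in the first direction tried. It met no stop and little torque, so I did not need to try the other way.
- **Last checks:**
  - The finger opening was 52.8 mm, which fits the 54 mm cap.
  - The arm was still, and the cap had been raised about 8 cm.
  - The last pictures show the bare threaded post, with the cap upright and clear above it.
- **What disagreed:** The reported tool position is about 30 mm below where the fingertips really are. Because of that, my first grip closed on top of the cap's dome, pressing with about 13 N. I backed off, measured the offset in two views and gripped again correctly.

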